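# Seat a barrow wheel's axle in its upturned fork

## Task

Lift the small barrow wheel out of its wooden rest and lower it into the upturned steel fork, so that each axle end goes down its own slot onto the stiff sliding block there. Then press the wheel down gently, without forcing it, until both blocks are right down on their stops, and let go. Do not drop the wheel in, and leave the tape measure, the pine block and the jar of screws standing where they are.

Things in the scene. Friction and masses are not known exactly. Their poses are not given: they have to be found in the camera images.
- wheel: Solid-tyred wheel, 0.34 to 0.50 kg, standing upright. Tyre 130 mm in diameter, 34 mm wide, its flat sides gripped from above within 25 mm of the top (lower down the fork is in the way). Origin: wheel centre. y axis: the axle, a steel bar 12 mm in diameter, 100 mm long, sticking out on both sides; hub collars (28 mm diameter) end 27 mm from the centre. Either way round fits.
- axle_a (a point): Point on the axle's centre line, 43 mm from the wheel's centre toward the wheel's +y.
- axle_b (a point): Point on the axle's centre line, 43 mm from the wheel's centre toward the wheel's -y.
- fork: Upturned fork, fixed to the table: plywood foot 120 x 120 x 12 mm and two upright steel legs, 31 to 37 mm either side of the centre along y (62 mm clear between them), 111 mm high. Origin: centre of the foot's underside; z up; y: the line the axle must lie along. More than 33 N between wheel and fork counts as forcing. With both blocks on their stops the axle's centre is 81 to 95 mm above the origin.
- slot_left (a point): Centre of the upright slot in the fork's +y leg, at the top of its straight part: 104 mm above the fork's origin, 34 mm to +y. The slot is open at the top, 14 mm wide along the fork's x; above this point it flares to 28 mm at the leg's top, 7 mm higher. It reaches down to 58 mm above the fork's origin.
- slot_right (a point): The same in the fork's -y leg: 34 mm to -y.
- block_left (a joint): How far the +y axle block is pushed down, in m: 0 top, 0.008 on its stop; starts at 0 to 0.003, uneven. A block block just outside the leg (39 to 47 mm from centre), sliding with stiff friction, about 8 N each, no spring: the wheel's weight alone does not move it. The stops' height differs by up to 14 mm from start to start and is not measured; the end must be felt as a steep rise of force.
- block_right (a joint): The same for the -y axle block; both stops are at the same height.
- rest: Wooden rest fixed to the table, 126 x 58 mm, 34 mm high: a trough 38 mm wide in which the wheel stands with its axle along the rest's y, its centre 75 mm above the table. Origin: centre of the underside. Lift the wheel straight up out of it.
- tape_measure: Tape measure, 77 x 36 x 62 mm high, loose. Origin: centre of its underside. Not to be moved.
- wood_block: Pine block, 90 x 45 x 38 mm high, loose. Origin: centre of its underside. Not to be moved.
- jar_screws: Jar of screws, 54 mm in diameter, 82 mm high, loose. Origin: centre of its underside. Not to be moved.
Mind the look-alikes: they are no part of the job. Leave any turquoise look-alike of the wheel alone.

How it is judged:
On the way, in this order (a step that is already met when the one before it is completed fails the run):
1. the wheel is lifted clear of its rest (z of wheel in the frame of rest above 0.115 m and contact force between the fingers and wheel above 1 N), for 0.1 s.
2. both axle ends are in their slots, the wheel still held (horizontal distance between wheel and fork below 0.006 m and angle between the y axis of wheel and the y axis of fork, either way round below 0.06 rad and z of wheel in the frame of fork below 0.106 m and contact force between the fingers and wheel above 1 N), for 0.1 s.
At the end, for the whole second after the job is handed in: Both axle blocks are down on their stops (at least 6.6 of 8 mm down), the axle lies on them in both slots, level within 0.04 rad, centred on the fork within 6 mm and in line with it within 0.06 rad, and the wheel is released and at rest (horizontal distance between wheel and fork below 0.006 m and angle between the y axis of wheel and the y axis of fork, either way round below 0.06 rad and z of wheel in the frame of fork below 0.106 m and value of joint each of block_left, block_right above 0.0066 m and angle between wheel's own y axis and vertical between 1.53 and 1.612 rad and z of wheel in the frame of fork below 0.097 m and linear speed of wheel below 0.02 m/s); the robot touches nothing.
It fails at once if the wheel is forced: more than 33 N between the wheel and the fork (contact force between wheel and fork above 33 N).
It fails at once if the wheel is dropped: it falls out of the fingers faster than 0.25 m/s (contact force between the fingers and wheel below 0.05 N and linear speed of wheel above 0.25 m/s).
It fails at once if the tape measure, the pine block or the jar of screws is moved by more than 20 mm (distance of any of tape_measure, wood_block, jar_screws from where it was at the start of the episode above 0.02 m).
It also fails if it takes over 51 s, if anything falls off the work surface, if the arm or the gripper's body presses on something with over 40 N, if the wrist force passes 120 N, or if a joint passes its speed limit or range.

## Robot

A 6-joint arm with a two-finger parallel gripper is mounted at the origin on a cart in front of the work surface, level with it; the furniture and walls round the work are solid. World frame = base frame: x ahead of the robot, y to its left, z up, the work surface at z = 0. Lengths are in m, angles in rad, forces in N, time in s.
With the tool pointing down it reaches from about 0.375 to 0.9 m from the base axis. Payload 3.1 kg.
Tool frame: the origin (TCP) lies midway between the tips of the shut fingers; the grasp point (between the pads) lies manip.grip_depth behind it (manip.grip_depth is the distance from the TCP to the grasp point, in m); z points along the fingers, y is the direction in which the jaws open and shut (so a half turn about z gives the same grasp; the last joint's range is limited). The gripper opens to 85 mm and grips with 20 to 120 N. Pads are 22 mm wide; open, the fingers measure 114 mm over their backs; the gripper's body (76 mm by 85 mm) begins 54 mm behind the grasp point. The pads swing forward as they close: fully open they stand 13 mm farther back than shut.
Start: joints at [-1.349, 0.527, 1.433, -0, 1.181, -0.178], TCP at [0.244, -0.575, 0.231] pointing down, gripper open.
Joint ranges: [-3.08, 3.08], [-0.75, 2.2], [0.22, 2.44], [-1.43, 4.57], [0, 2.65], [-2.85, 2.85]. Speed limits (rad/s): [2.79, 2.79, 3.14, 3.14, 3.14, 3.14].

## Interface

Orientations are given as a unit quaternion [x, y, z, w].
In Python, from station import manip, vision gives the robot as it stands.
- The arm moves only by the shell command python3 -m crank 'ROWS' [FORCE]. ROWS is JSON, a list of rows, each an object with "grip": the closure, from 0 (fully open) to 1 (shut); "offset": the shift along the tool's x, y, z in mm, a list of three; "angular": the turn, a rotation vector about the tool's x, y, z in degrees, a list of three. A call has 1 to 10 rows; each row is the pose to reach, as a shift and turn from the pose commanded when the call began, along the tool's axes at that moment; what a row does not reach only later rows make up. A row lasts 1/10 s, in which the tool goes at most 50 mm and 8.59 degrees, less where a joint would pass 70% of its speed; a pose out of reach is approached as far as the arm can. A call with a gripper value outside its range is refused whole. The fingers move at their own pace and stop on an object; FORCE is the grip in N (left out, the last holds). Time passes only in rows, so rows that repeat a pose let the fingers close. It gives the time, the measured TCP pose, the force and the opening at its end, in the units of the state.
- manip.sense(): the state, without advancing time (a new reading comes with each control period).
- vision.snapshot(name): name is "scene" or "side" or "wrist"; returns a dict with "pixels" (480x640x3 uint8, red, green, blue), "intrinsics" (3x3 intrinsics, pixels), "dist" ([k1, k2, p1, p2, k3] as OpenCV has them; the pictures are not rectified), "R" (3x3) and "t" (3): a world point X has camera coordinates R X + t. Camera axes: x right, y down, z forward; pixel columns grow to the right and rows downward; lengths in m; the calibration is good to about 2 mm. A picture is of the moment at which its call begins. There is no depth.
- manip.sign_off(): hands the job in, once; it reports no verdict.
The state is a dict: "t": time; "q": joint angles; "qd": joint speeds; "tau": joint torques, N m; "tcp_pos": TCP position; "tool_rot": TCP orientation; "force": force on the tool from outside, world axes, zero at the start; "ft_torque": the same for the moment, N m; "finger_gap": opening from 0.0 (shut) to 1.0 (fully open).
Only numpy, scipy, OpenCV 4.12 (cv2) and the standard library are available. Lean on these libraries where they do the work, as an engineer would, in place of code of your own. Each camera call takes 0.05 s, during which the arm holds its last target.

## Working session

There is one attempt and no reset: what is moved stays moved. The work goes in short steps, Python scripts to look and compute and a shell command to move; the robot and the scene stay as the last step left them, time stands still between calls to the robot, and variables do not carry over. Pictures are saved under pics/ and viewed, and the job is handed in when it is done.

```bash
ls; mkdir -p pics
python3 - <<'E'
from station import manip, vision
import cv2,json
s=manip.sense(); print(s, manip.grip_depth)
for n in ["scene","side","wrist"]:
    d=vision.snapshot(n); cv2.imwrite(f"pics/{n}0.png",d["pixels"][:,:,::-1])
    print(n,d["intrinsics"],d["dist"],d["R"],d["t"])
E
```

```text
pics
{'t': 0.0, 'q': array([-1.34852664e+00,  5.28465860e-01,  1.43391150e+00,  8.12708418e-06,
        1.18142924e+00, -1.78478183e-01]), 'qd': array([ 0.00058091,  0.00040353,  0.00202684, -0.00113222, -0.0009744 ,
        0.00121684]), 'tau': array([-7.92678247e-05, -4.42350054e+01, -1.78025132e+01, -3.14918962e-04,
        8.33515311e-03, -8.58371124e-06]), 'tcp_pos': array([ 0.24369532, -0.5747404 ,  0.23033091]), 'tool_rot': array([ 9.79991928e-01,  1.99034158e-01, -2.04792023e-05, -1.10678575e-03]), 'force': array([0.03894958, 0.111794  , 0.14035812]), 'ft_torque': array([ 0.03725071,  0.03959987, -0.00269754]), 'finger_gap': 1.0021821028560534} 0.0187
scene [[438.09582998   0.         325.16411406]
 [  0.         438.09582998 246.51515294]
 [  0.           0.           1.        ]] [-0.09407753  0.          0.          0.          0.        ] [[ 0.87729885 -0.47957106 -0.01892938]
 [-0.24746355 -0.41819712 -0.87399826]
 [ 0.41122806  0.771442   -0.48556021]] [-0.63279381  0.06412372  1.07938465]
side [[608.07193357   0.         318.53171951]
 [  0.         608.07193357 240.9170512 ]
 [  0.           0.           1.        ]] [-0.07446651  0.          0.          0.          0.        ] [[-0.99760791 -0.0690185   0.00386044]
 [-0.04534727  0.61126455 -0.79012612]
 [ 0.05217357 -0.78841112 -0.61293215]] [0.5152752  0.31055572 1.25090394]
wrist [[402.26084157   0.         320.82770572]
 [  0.         402.26084157 237.72974419]
 [  0.           0.           1.        ]] [-0.00279126  0.          0.          0.          0.        ] [[ 0.38970946 -0.92093634 -0.0016715 ]
 [-0.87020016 -0.36883252  0.32667147]
 [-0.30146014 -0.12585242 -0.94513647]] [-0.6252455 -0.0423428  0.3806818]
```

View pics/scene0.png

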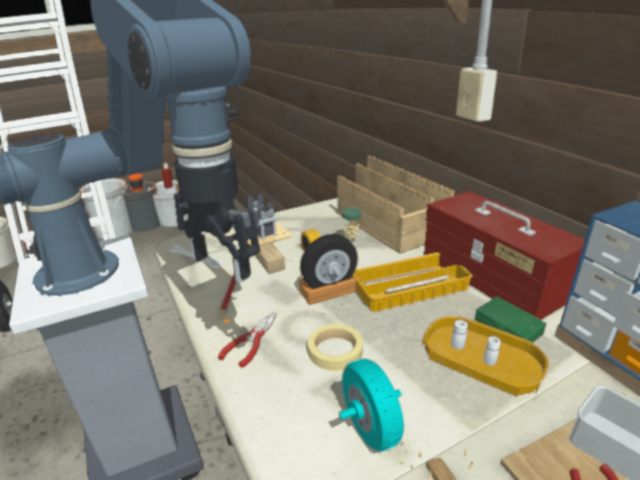

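View pics/side0.png

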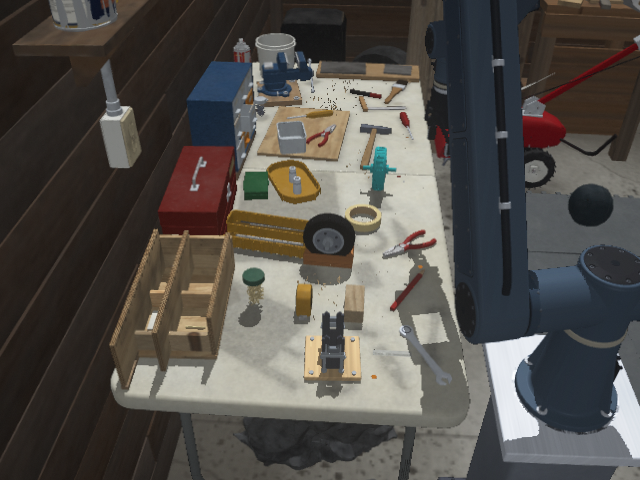

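View pics/wrist0.png

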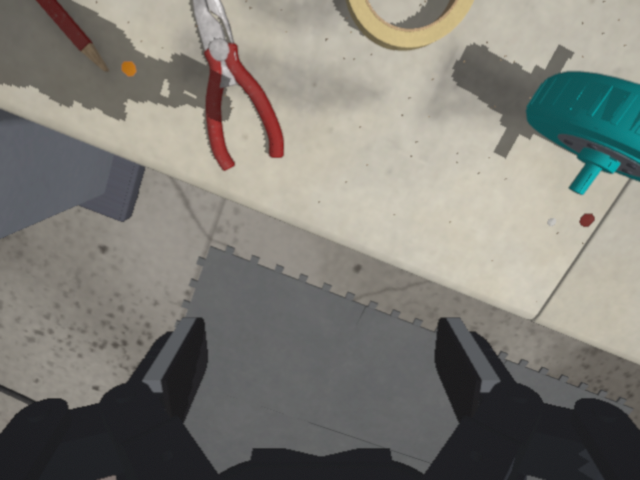

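```bash
cat > h.py <<'E'
import numpy as np,cv2
from station import manip,vision
def ray(d,uv):
    p=cv2.undistortPoints(np.array([[uv]],float),np.array(d["intrinsics"]),np.array(d["dist"]))[0,0]
    R=np.array(d["R"]);t=np.array(d["t"]);c=-R.T@t
    v=R.T@np.array([p[0],p[1],1]);return c,v/np.linalg.norm(v)
def onz(d,uv,z):
    c,v=ray(d,uv);return c+v*(z-c[2])/v[2]
def tri(*rs):
    A=0;b=0
    for c,v in rs:
        M=np.eye(3)-np.outer(v,v);A=A+M;b=b+M@c
    X=np.linalg.solve(A,b);return X,[np.linalg.norm((np.eye(3)-np.outer(v,v))@(X-c)) for c,v in rs]
def proj(d,X):
    r=cv2.projectPoints(np.array([X],float),cv2.Rodrigues(np.array(d["R"]))[0],np.array(d["t"]),np.array(d["intrinsics"]),np.array(d["dist"]))[0]
    return r[0,0]
def snap(n,f):
    d=vision.snapshot(n);cv2.imwrite("pics/"+f,d["pixels"][:,:,::-1]);np.savez("pics/"+f[:-4],**d);return d
E
python3 - <<'E'
from h import *
a=snap("scene","sc1.png");b=snap("side","si1.png")
for d in(a,b): print(-d["R"].T@d["t"])
print(tri(ray(a,(331,264)),ray(b,(330,235))))
# footing corners
for uv in [(306,337),(360,337),(361,379),(304,380)]: print(onz(b,uv,.012))
print('jar',onz(b,(253,268),.082),'tape',onz(b,(303,290),.062),'wood',onz(b,(355,292),.038))
for f,(x0,y0,x1,y1),d in(("c1",(290,260,380,400),b),("c2",(230,160,390,320),a)):
    im=d["pixels"][y0:y1,x0:x1,::-1];cv2.imwrite(f"pics/{f}.png",cv2.resize(im,None,fx=4 if f=="c1" else 3.6,fy=4 if f=="c1" else 3.6,interpolation=cv2.INTER_CUBIC))
E
```

```text
[ 0.12714431 -1.1093359   0.56817186]
[0.46286134 0.8319584  1.01010824]
(array([ 0.51681596, -0.39989229,  0.07418378]), [np.float64(0.001830573283896057), np.float64(0.0018305732838960185)])
[ 0.55156104 -0.1013976   0.012     ]
[ 0.43148656 -0.11004982  0.012     ]
[0.42743839 0.00883111 0.012     ]
[0.54539655 0.01989146 0.012     ]
jar [ 0.68863342 -0.24660005  0.082     ] tape [ 0.56652791 -0.20080899  0.062     ] wood [ 0.44637625 -0.22894186  0.038     ]
```

View pics/c1.png

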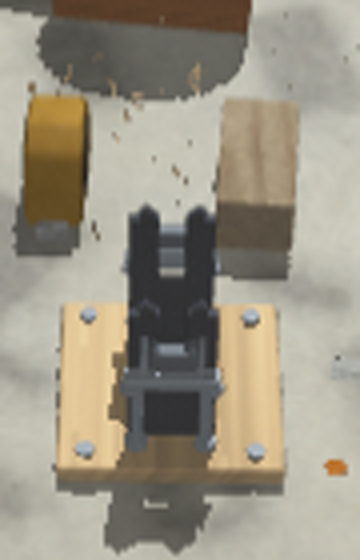

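View pics/c2.png

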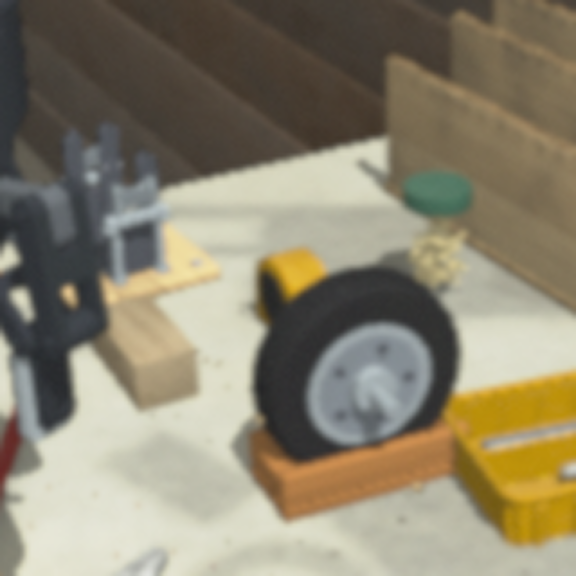

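```bash
python3 -m crank '[{"grip":0,"offset":[40,-13,0],"angular":[0,0,4]},{"grip":0,"offset":[85,-28,0],"angular":[0,0,8]},{"grip":0,"offset":[130,-43,0],"angular":[0,0,13]},{"grip":0,"offset":[175,-58,0],"angular":[0,0,18]},{"grip":0,"offset":[220,-73,0],"angular":[0,0,23]},{"grip":0,"offset":[252,-83,0],"angular":[0,0,23]},{"grip":0,"offset":[252,-83,0],"angular":[0,0,23]},{"grip":0,"offset":[252,-83,0],"angular":[0,0,23]}]'
python3 - <<'E'
from h import *
s=manip.sense();print(s["tcp_pos"],s["tool_rot"])
d=snap("wrist","w1.png");snap("scene","sc2.png");print(-d["R"].T@d["t"],d["R"])
print(proj(d,[.517,-.4,.14]))
E
```

```text
t: 1.05
tcp_pos: [0.4439, -0.4001, 0.2312]
tool_rot: [1.0, 0.001, -0.0, 0.0]
force: [-0.6, -0.5, 0.1]
finger_gap: 1.001
[ 0.44394978 -0.40011205  0.23123182] [ 9.99999617e-01  8.26709927e-04 -2.52514896e-04  1.38059671e-04]
[ 0.52848413 -0.40118969  0.37332196] [[ 1.17932550e-03 -9.99998915e-01  8.82409134e-04]
 [-9.44920229e-01 -8.25557190e-04  3.27299678e-01]
 [-3.27298594e-01 -1.21979910e-03 -9.44920178e-01]]
[318.30038124 120.22396731]
```

View pics/w1.png

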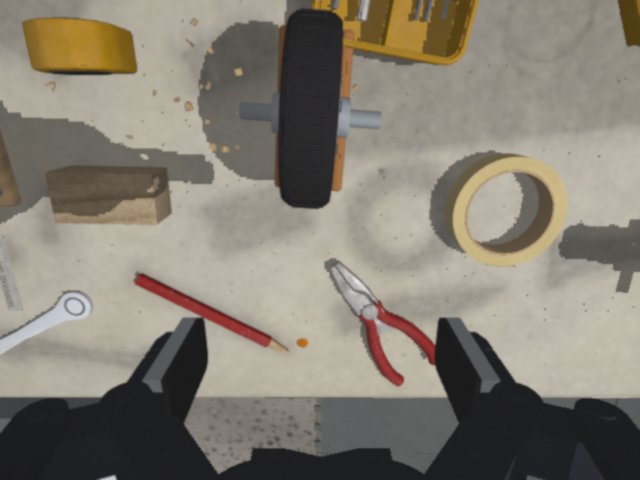

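View pics/sc2.png

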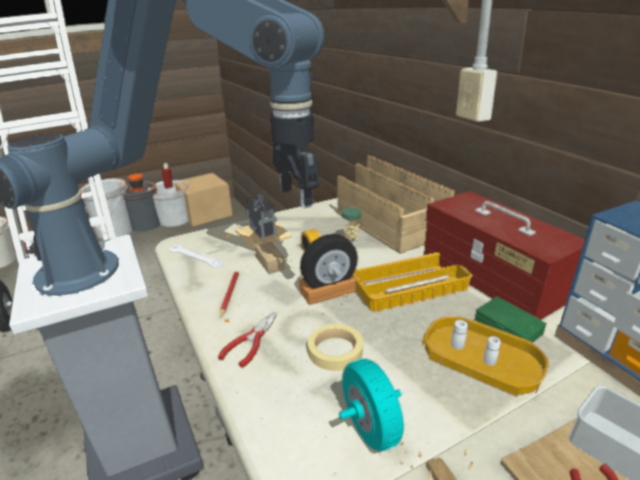

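Run:
```python
from h import *
d=dict(np.load("pics/w1.npz"))
im=d["pixels"][80:150,225:400,::-1];cv2.imwrite("pics/c3.png",cv2.resize(im,None,fx=4.5,fy=4.5,interpolation=cv2.INTER_CUBIC))
L=onz(d,(241,110),.075);R=onz(d,(381,119.5),.075);print(L,R,(L+R)/2,np.linalg.norm(L-R),np.degrees(np.arctan2(*(L-R)[1::-1])))
```

```text
[ 0.52069952 -0.34500743  0.075     ] [ 0.51435251 -0.44434907  0.075     ] [ 0.51752601 -0.39467825  0.075     ] 0.09954419206847161 86.34429998291573
```

View pics/c3.png

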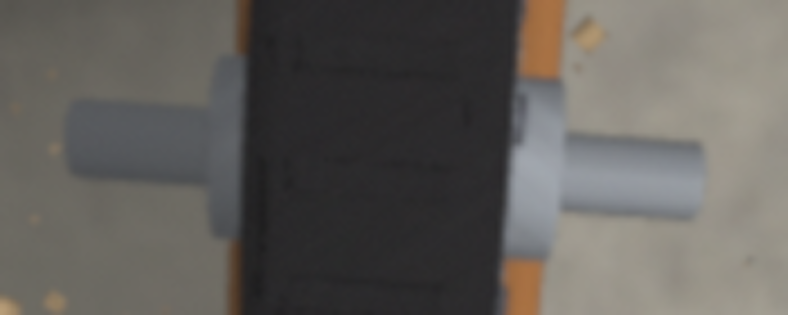

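```bash
python3 -m crank '[{"grip":0,"offset":[40,-3,0],"angular":[0,0,2]},{"grip":0,"offset":[74,-5,0],"angular":[0,0,3.7]},{"grip":0,"offset":[74,-5,30],"angular":[0,0,3.7]},{"grip":0,"offset":[74,-5,60],"angular":[0,0,3.7]},{"grip":0,"offset":[74,-5,75],"angular":[0,0,3.7]},{"grip":0,"offset":[74,-5,75],"angular":[0,0,3.7]},{"grip":0,"offset":[74,-5,75],"angular":[0,0,3.7]}]'
python3 - <<'E'
from h import *
d=snap("wrist","w2.png");snap("scene","sc3.png")
L,R=(0.5207,-.345,.075),(.5144,-.4443,.075);print(proj(d,L),proj(d,R))
E
```

```text
t: 1.85
tcp_pos: [0.5172, -0.3969, 0.1568]
tool_rot: [0.999, -0.033, 0.0, 0.0]
force: [-0.0, 0.7, -0.1]
finger_gap: 0.998
[230.99678457 249.11590349] [398.27810266 248.45054313]
```

View pics/w2.png

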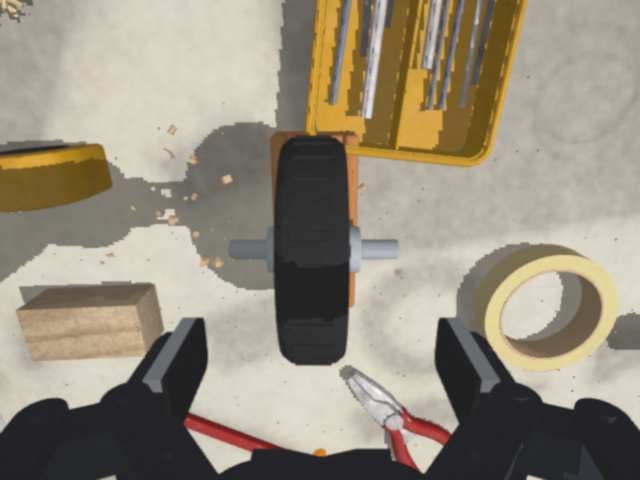

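View pics/sc3.png

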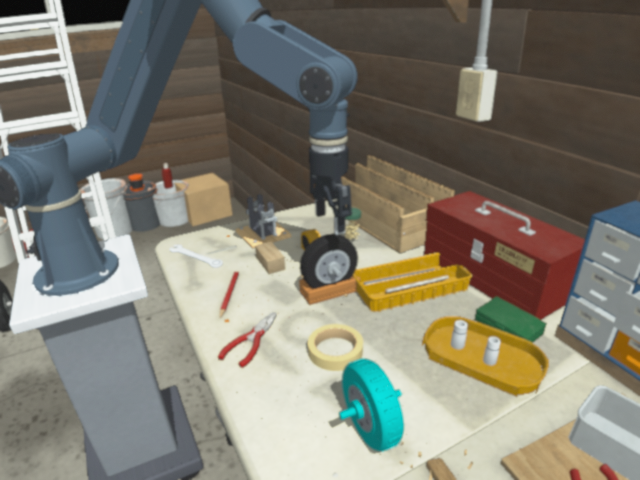

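```bash
python3 -m crank '[{"grip":0,"offset":[0,-2.3,25],"angular":[0,0,0]},{"grip":0,"offset":[0,-2.3,45],"angular":[0,0,0]},{"grip":0,"offset":[0,-2.3,51.5],"angular":[0,0,0]},{"grip":0,"offset":[0,-2.3,51.5],"angular":[0,0,0]},{"grip":0.3,"offset":[0,-2.3,51.5],"angular":[0,0,0]},{"grip":0.45,"offset":[0,-2.3,51.5],"angular":[0,0,0]},{"grip":0.5,"offset":[0,-2.3,51.5],"angular":[0,0,0]}]' 70
python3 - <<'E'
from h import *
d=snap("wrist","w3.png")
E
```

```text
t: 2.65
tcp_pos: [0.5182, -0.394, 0.106]
tool_rot: [0.999, -0.033, 0.001, 0.001]
force: [0.0, -0.6, 0.6]
finger_gap: 0.519
```

View pics/w3.png

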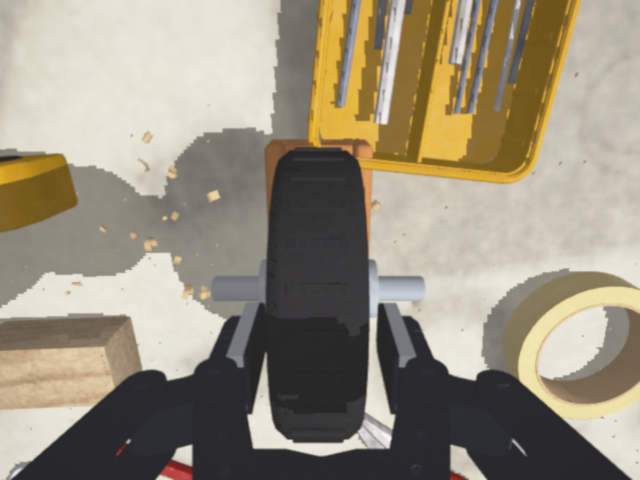

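Both pads straddle the tyre symmetrically (pads near x≈255 and 385, tyre 268–368); axle tips at (213,288) and (425,288). Closing.

```bash
python3 -m crank '[{"grip":0.6,"offset":[0,0,0],"angular":[0,0,0]},{"grip":0.8,"offset":[0,0,0],"angular":[0,0,0]},{"grip":0.9,"offset":[0,0,0],"angular":[0,0,0]},{"grip":0.9,"offset":[0,0,0],"angular":[0,0,0]},{"grip":0.9,"offset":[0,0,0],"angular":[0,0,0]}]' 70; python3 -m crank '[{"grip":0.9,"offset":[0,0,-10],"angular":[0,0,0]},{"grip":0.9,"offset":[0,0,-25],"angular":[0,0,0]},{"grip":0.9,"offset":[0,0,-45],"angular":[0,0,0]},{"grip":0.9,"offset":[0,0,-70],"angular":[0,0,0]},{"grip":0.9,"offset":[0,0,-100],"angular":[0,0,0]},{"grip":0.9,"offset":[0,0,-130],"angular":[0,0,0]},{"grip":0.9,"offset":[0,0,-145],"angular":[0,0,0]},{"grip":0.9,"offset":[0,0,-145],"angular":[0,0,0]},{"grip":0.9,"offset":[0,0,-145],"angular":[0,0,0]}]'
python3 - <<'E'
from h import *
d=snap("wrist","w4.png");snap("side","si4.png");snap("scene","sc4.png");print(manip.sense())
E
```

```text
t: 3.2
tcp_pos: [0.5179, -0.3934, 0.1056]
tool_rot: [0.999, -0.033, 0.0, 0.0]
force: [-0.7, 1.6, 4.6]
finger_gap: 0.386
t: 4.1
tcp_pos: [0.5171, -0.393, 0.2495]
tool_rot: [0.999, -0.033, -0.0, -0.0]
force: [0.2, 0.4, -4.8]
finger_gap: 0.389
{'t': 4.25, 'q': array([-8.21485964e-01,  5.45705528e-01,  1.34725112e+00, -4.02190537e-05,
        1.25269043e+00,  8.14529516e-01]), 'qd': array([ 2.23671998e-03,  3.18832892e-03, -5.20293772e-03,  8.26076249e-04,
       -3.23297901e-05,  5.72203127e-04]), 'tau': array([ 1.64313905e-02, -4.95748293e+01, -2.05588996e+01, -2.93116616e-03,
        1.21306081e-02, -2.35283494e-06]), 'tcp_pos': array([ 0.51678119, -0.39254716,  0.24785345]), 'tool_rot': array([ 0.99946651, -0.03259741, -0.001442  , -0.00142498]), 'force': array([-0.66721584, -0.20321882, -4.64163656]), 'ft_torque': array([-0.02122859, -0.00672754,  0.02904719]), 'finger_gap': 0.38327409381375377}
```

View pics/w4.png

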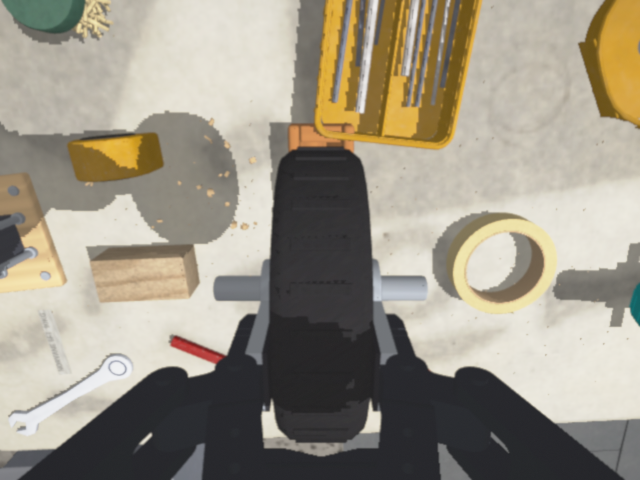

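View pics/si4.png

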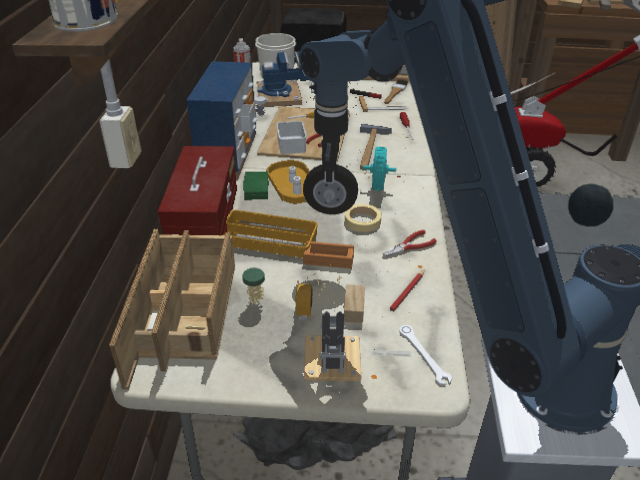

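View pics/sc4.png

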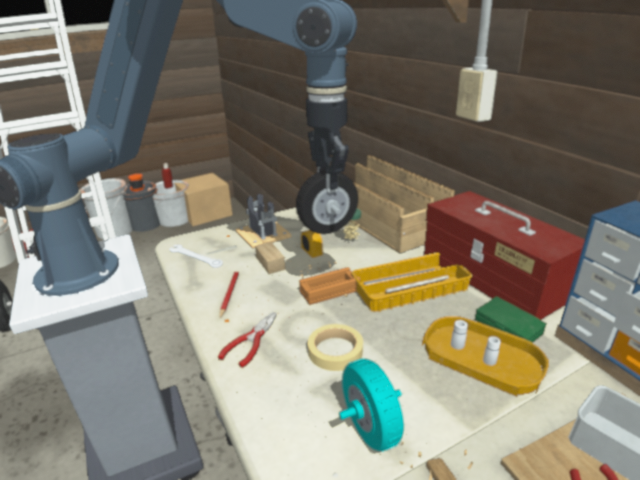

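```bash
python3 -m crank '[{"grip":0.9,"offset":[-6,-14,0],"angular":[0,0,0]},{"grip":0.9,"offset":[-20,-48,0],"angular":[0,0,-1]},{"grip":0.9,"offset":[-35,-84,0],"angular":[0,0,-2]},{"grip":0.9,"offset":[-50,-120,0],"angular":[0,0,-3]},{"grip":0.9,"offset":[-65,-156,0],"angular":[0,0,-4]},{"grip":0.9,"offset":[-80,-192,0],"angular":[0,0,-5]},{"grip":0.9,"offset":[-95,-228,0],"angular":[0,0,-6]},{"grip":0.9,"offset":[-110,-264,0],"angular":[0,0,-7.2]},{"grip":0.9,"offset":[-125,-300,0],"angular":[0,0,-7.2]},{"grip":0.9,"offset":[-139,-338,0],"angular":[0,0,-7.2]}]'; python3 -m crank '[{"grip":0.9,"offset":[0,0,0],"angular":[0,0,0]},{"grip":0.9,"offset":[0,0,0],"angular":[0,0,0]},{"grip":0.9,"offset":[0,0,0],"angular":[0,0,0]}]'
python3 - <<'E'
from h import *
d=snap("wrist","w5.png");a=snap("side","si5.png");print(manip.sense()["tcp_pos"])
cv2.imwrite("pics/c5.png",cv2.resize(a["pixels"][240:400,250:420,::-1],None,fx=3.5,fy=3.5,interpolation=cv2.INTER_CUBIC))
E
```

```text
t: 5.25
tcp_pos: [0.3999, -0.0457, 0.2493]
tool_rot: [1.0, 0.03, -0.001, -0.0]
force: [0.8, 0.7, -4.1]
finger_gap: 0.387
t: 5.55
tcp_pos: [0.4017, -0.0478, 0.2498]
tool_rot: [1.0, 0.03, 0.0, 0.0]
force: [0.5, 0.4, -5.2]
finger_gap: 0.385
[ 0.40167916 -0.0480852   0.24975435]
```

View pics/w5.png

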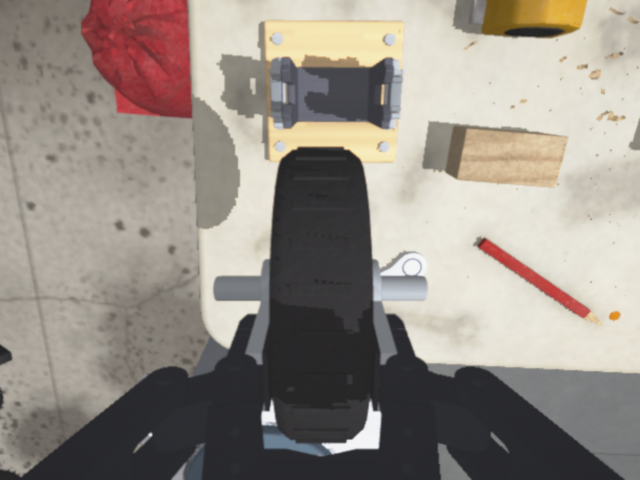

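View pics/c5.png

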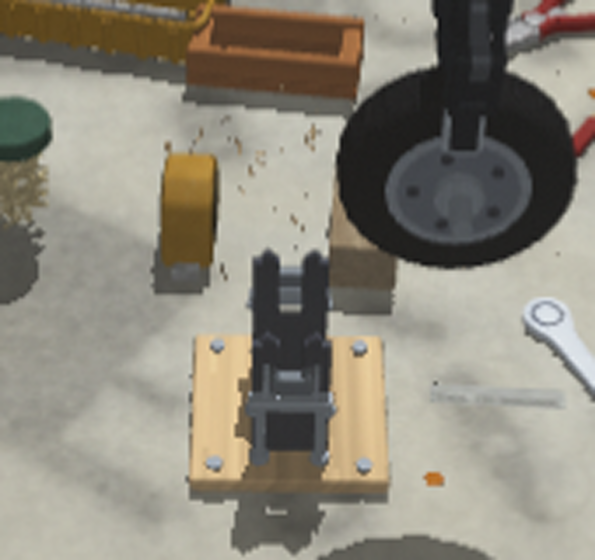

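Run:
```python
from h import *
d=dict(np.load("pics/w5.npz"))
cv2.imwrite("pics/c6.png",cv2.resize(d["pixels"][10:170,250:420,::-1],None,fx=4.5,fy=3.75*1.2/1,interpolation=cv2.INTER_CUBIC)[:, :])
hsv=cv2.cvtColor(d["pixels"],cv2.COLOR_RGB2HSV)
m=cv2.inRange(hsv,(12,60,130),(28,200,255))[0:180,255:420]
pts=np.argwhere(m)[:,::-1]+[255,0]
n,lab,st,_=cv2.connectedComponentsWithStats(m);print(st)
```

```text
[[    0     0   165   180 20212]
 [    8    20   141   143  9420]
 [  145    65     1     3     3]
 [  126    84     4    21    62]
 [  142   121     1     3     3]]
```

View pics/c6.png

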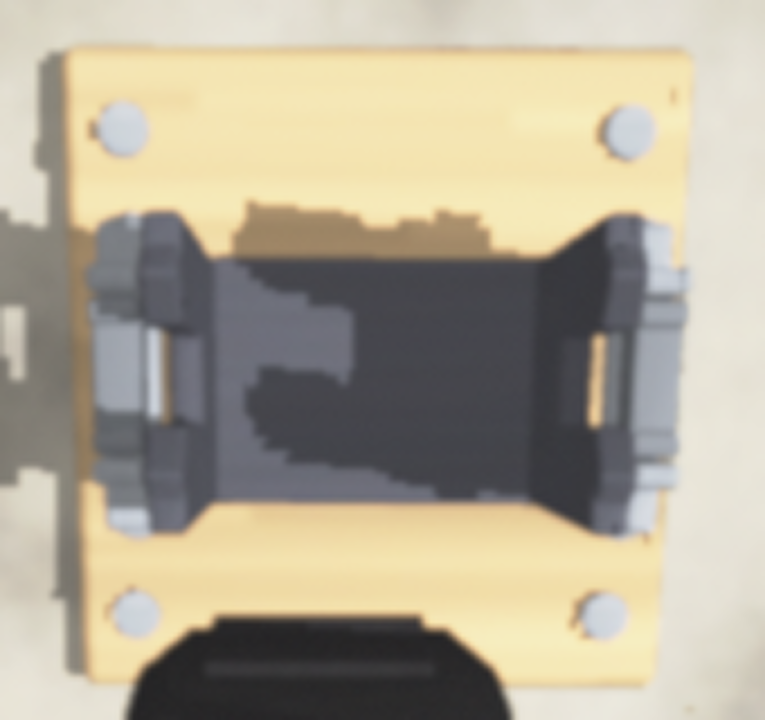

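Run:
```python
from h import *
d=dict(np.load("pics/w5.npz")); s=np.load
P=lambda X,Y,z:onz(d,(250+X/4.5,10+Y/4.5),z)
c=[P(70,50,.012),P(692,52,.012),P(655,685,.012),P(92,683,.012)]
print("foot",np.mean(c,0),[np.linalg.norm(c[i]-c[(i+1)%4]) for i in range(4)])
ang=lambda v:np.degrees(np.arctan2(v[1],v[0]))
print(ang(c[0]-c[1])-90,ang(c[3]-c[2])-90,ang(c[0]-c[3]),ang(c[1]-c[2]))
b=[P(122,130,.015),P(630,132,.015),P(605,615,.015),P(135,613,.015)]
print("bolts",np.mean(b,0),[np.linalg.norm(b[i]-b[(i+1)%4]) for i in range(4)],ang(b[0]-b[1])-90,ang(b[3]-b[2])-90,ang(b[0]-b[3]),ang(b[1]-b[2]))
l,r=P(165,373.5,.104),P(610,380,.104);print("slots",l,r,(l+r)/2,ang(l-r)-90,np.linalg.norm(l-r))
# prong ends on z=.111: left top/bottom, right top/bottom
q=[P(160,212,.111),P(160,533,.111),P(628,212,.111),P(620,535,.111)];print(q)
# axle tips
z=.2498-.0306
L,R=onz(d,(214.5,288),z),onz(d,(427.5,288.5),z)
print("axle",L,R,(L+R)/2,np.linalg.norm(L-R),ang(L-R)-90)
st=manip.sense();print(st["tcp_pos"],st["tool_rot"])
```

```text
foot [ 0.48967407 -0.05569995  0.012     ] [np.float64(0.11660923106987352), np.float64(0.11798058012485978), np.float64(0.11743411480194592), np.float64(0.1178486392854858)]
3.2854911672488925 3.2213025439362752 3.111393145471186 3.5121472861936276
bolts [ 0.48996467 -0.05475573  0.015     ] [np.float64(0.09570430667102382), np.float64(0.08934782489801657), np.float64(0.09606031947538862), np.float64(0.08925524010172724)] 3.242539155222019 3.187284059177003 3.119592843012424 3.347990887155248
slots [ 0.48837757 -0.02100164  0.104     ] [ 0.49146121 -0.08764251  0.104     ] [ 0.48991939 -0.05432208  0.104     ] 2.6493300195662073 0.06671217530028073
[array([ 0.50990703, -0.02014516,  0.111     ]), array([ 0.46572439, -0.02153756,  0.111     ]), array([ 0.51390819, -0.08661335,  0.111     ]), array([ 0.46956984, -0.09053695,  0.111     ])]
axle [0.39820724 0.00125685 0.2192    ] [ 0.40393998 -0.09978519  0.2192    ] [ 0.40107361 -0.04926417  0.2192    ] 0.10120453888696317 3.247261536062382
[ 0.40167916 -0.0480852   0.24975435] [9.99560943e-01 2.96285504e-02 1.88045711e-04 1.84115879e-04]
```

```bash
python3 -m crank '[{"grip":0.9,"offset":[30,4,0],"angular":[0,0,0]},{"grip":0.9,"offset":[60,7,0],"angular":[0,0,0]},{"grip":0.9,"offset":[80,10,0],"angular":[0,0,0]},{"grip":0.9,"offset":[88.3,10.7,0],"angular":[0,0,0]},{"grip":0.9,"offset":[88.3,10.7,10],"angular":[0,0,0]},{"grip":0.9,"offset":[88.3,10.7,25],"angular":[0,0,0]},{"grip":0.9,"offset":[88.3,10.7,38],"angular":[0,0,0]},{"grip":0.9,"offset":[88.3,10.7,38],"angular":[0,0,0]},{"grip":0.9,"offset":[88.3,10.7,38],"angular":[0,0,0]}]'
python3 - <<'E'
from h import *
d=snap("wrist","w6.png");a=snap("side","si6.png");b=snap("scene","sc6.png");print(manip.sense()["tcp_pos"],manip.sense()["force"])
cv2.imwrite("pics/c7.png",cv2.resize(a["pixels"][270:400,270:400,::-1],None,fx=4.5,fy=4.5,interpolation=cv2.INTER_CUBIC))
cv2.imwrite("pics/c8.png",cv2.resize(b["pixels"][150:260,200:330,::-1],None,fx=4.5,fy=4.5,interpolation=cv2.INTER_CUBIC))
E
```

```text
t: 6.55
tcp_pos: [0.4884, -0.0523, 0.2113]
tool_rot: [1.0, 0.03, -0.001, -0.0]
force: [0.4, -0.2, -4.2]
finger_gap: 0.385
[ 0.48991359 -0.05265082  0.21244492] [-0.44818007 -0.51697526 -5.2208458 ]
```

View pics/w6.png

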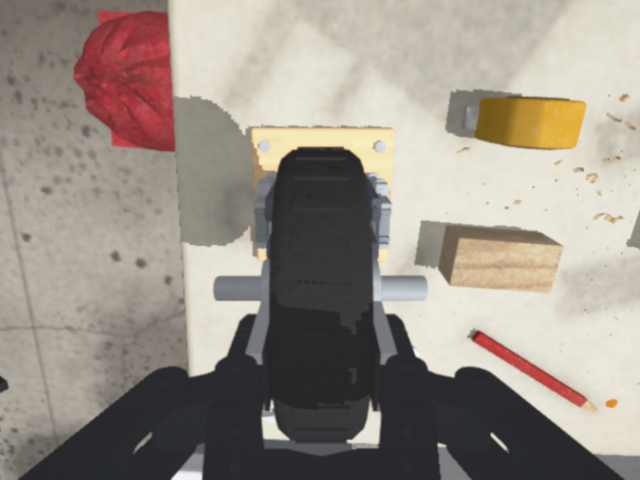

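View pics/c7.png

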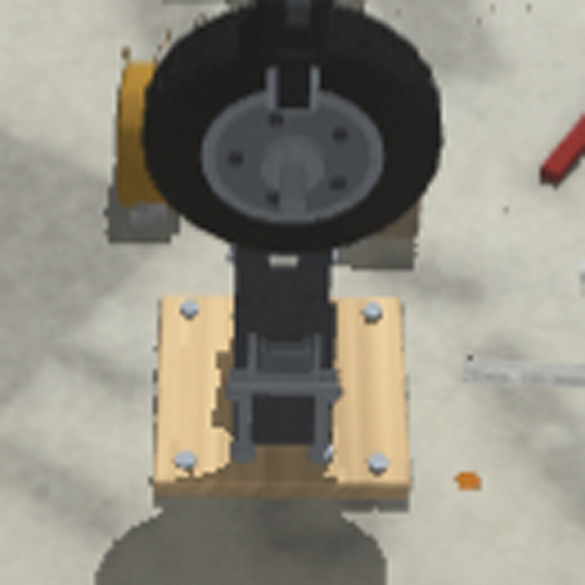

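View pics/c8.png

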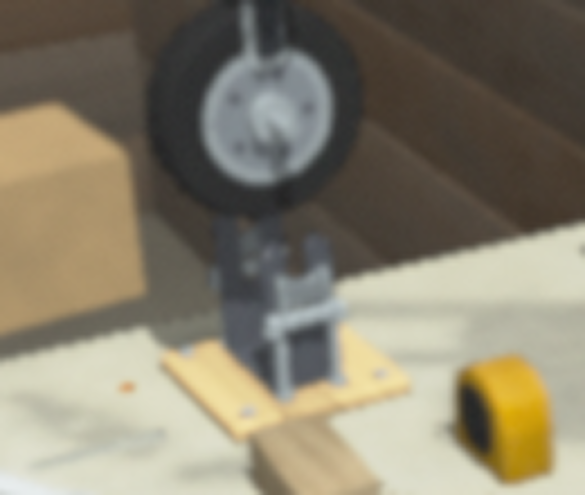

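```bash
python3 - <<'E'
from h import *
d=dict(np.load("pics/si6.npz"))
def ony(uv,y):
    c,v=ray(d,uv);return c+v*(y-c[1])/v[1]
P=lambda X,Y:(270+X/4.5,270+Y/4.5)
print("foot top corners",[onz(d,P(*p),.012) for p in [(160,297),(405,300),(410,485),(155,483)]])
print("bolts",np.mean([onz(d,P(*p),.015) for p in [(189,309),(372,312),(377,462),(185,459)]],0))
print("axle tip",ony(P(291,190),-.005))
print("leg prongs",ony(P(249,335),-.018),ony(P(322,335),-.018))
print("leg base bar",ony(P(229,380),-.008),ony(P(339,384),-.008))
w=dict(np.load("pics/w6.npz"))
z=.2124-.0306
L,R=onz(w,(214.5,288),z),onz(w,(427.5,288.5),z);print((L+R)/2,L,R)
b=[onz(w,p,.015) for p in [(264.5,146),(379.5,146)]];print(b)
E
python3 - <<'E'
import cv2
im=cv2.imread("pics/w6.png");cv2.imwrite("pics/c9.png",cv2.resize(im[120:310,205:435],None,fx=3.4,fy=3.1,interpolation=cv2.INTER_CUBIC))
E
```

```text
foot top corners [array([ 0.55280813, -0.10434964,  0.012     ]), array([ 0.43150307, -0.11106266,  0.012     ]), array([0.42725778, 0.005575  , 0.012     ]), array([0.54508835, 0.0128017 , 0.012     ])]
bolts [ 0.49008528 -0.04951229  0.015     ]
axle tip [ 0.48656741 -0.005       0.18818182]
leg prongs [ 0.50412897 -0.018       0.08219055] [ 0.47100061 -0.018       0.08478176]
leg base bar [ 0.51245197 -0.008       0.06231363] [ 0.4622684  -0.008       0.06364797]
[ 0.48824101 -0.05376341  0.1818    ] [ 0.48537362 -0.00356734  0.1818    ] [ 0.49110841 -0.10395949  0.1818    ]
[array([ 0.53266108, -0.00442142,  0.015     ]), array([ 0.53830785, -0.09913234,  0.015     ])]
```

View pics/c9.png

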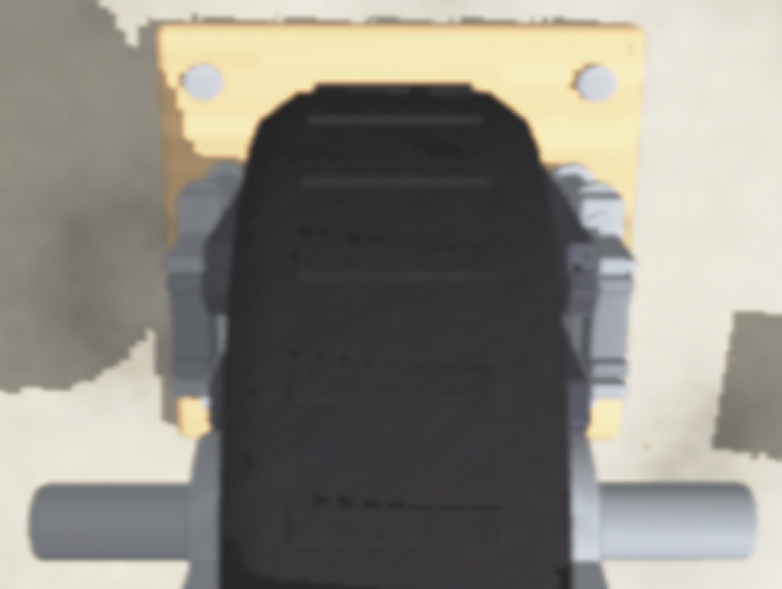

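```bash
python3 -m crank '[{"grip":0.9,"offset":[1.5,0.5,15],"angular":[0,0,0]},{"grip":0.9,"offset":[1.5,0.5,30],"angular":[0,0,0]},{"grip":0.9,"offset":[1.5,0.5,45],"angular":[0,0,0]},{"grip":0.9,"offset":[1.5,0.5,55],"angular":[0,0,0]},{"grip":0.9,"offset":[1.5,0.5,58],"angular":[0,0,0]},{"grip":0.9,"offset":[1.5,0.5,58],"angular":[0,0,0]},{"grip":0.9,"offset":[1.5,0.5,58],"angular":[0,0,0]}]'
python3 - <<'E'
from h import *
d=snap("wrist","w7.png");a=snap("side","si7.png");b=snap("scene","sc7.png");print(manip.sense()["tcp_pos"],manip.sense()["force"])
cv2.imwrite("pics/d1.png",cv2.resize(d["pixels"][130:310,205:435,::-1],None,fx=3.4,fy=3.3,interpolation=cv2.INTER_CUBIC))
cv2.imwrite("pics/d2.png",cv2.resize(a["pixels"][280:390,280:390,::-1],None,fx=5.4,fy=5.4,interpolation=cv2.INTER_CUBIC))
cv2.imwrite("pics/d3.png",cv2.resize(b["pixels"][150:260,200:330,::-1],None,fx=4.5,fy=4.5,interpolation=cv2.INTER_CUBIC))
E
```

```text
t: 7.4
tcp_pos: [0.4919, -0.053, 0.1544]
tool_rot: [1.0, 0.03, 0.001, 0.0]
force: [0.0, -0.0, -4.5]
finger_gap: 0.381
[ 0.49180036 -0.05300327  0.15446877] [ 0.25275479  0.01284103 -5.11832475]
```

View pics/d1.png

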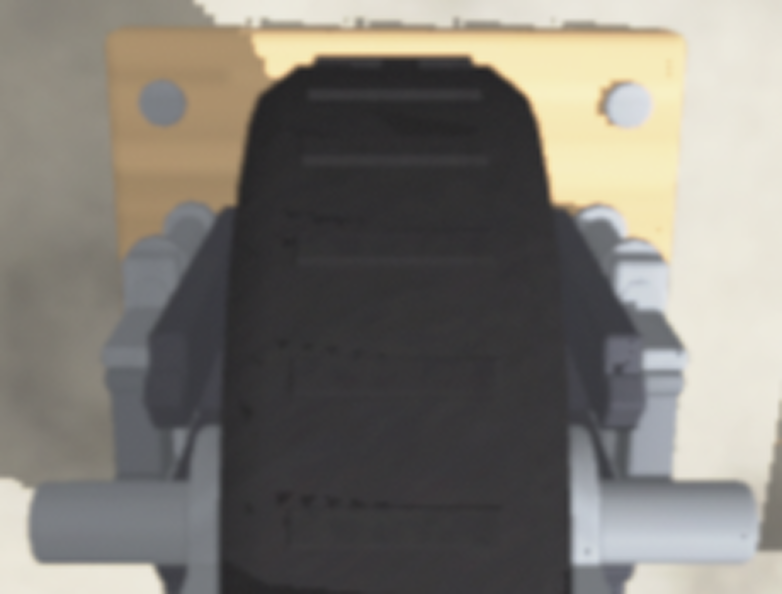

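View pics/d2.png

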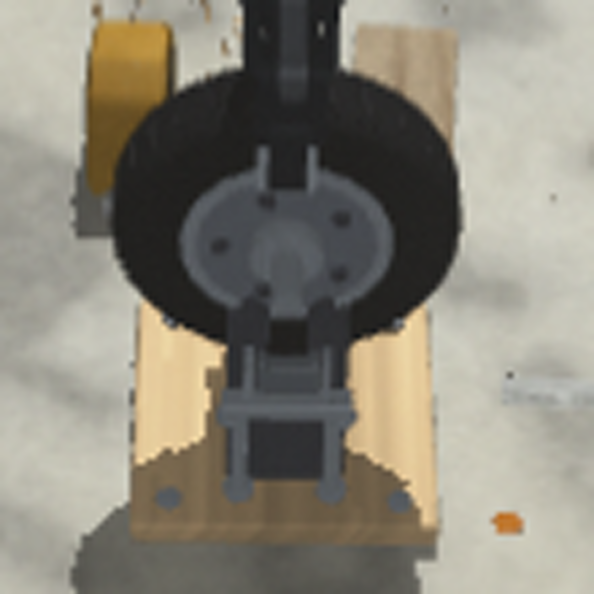

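View pics/d3.png

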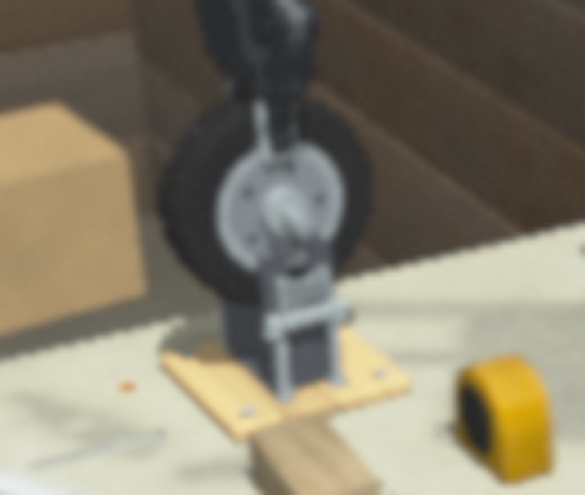

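Run:
```python
from h import *
w=dict(np.load("pics/w7.npz"))
P=lambda X,Y:(205+X/3.4,130+Y/3.3)
z=.1544-.0306
L,R=onz(w,P(32,522),z),onz(w,P(756,521),z);C=(L+R)/2;print(C,L,R)
f=np.radians(3.2);ex=np.array([np.cos(f),np.sin(f),0]);ey=np.array([-np.sin(f),np.cos(f),0])
for p in [(170,425),(625,427),(170,337),(625,337)]:
    q=onz(w,P(*p),.111);print(q,(q-C)@ex,(q-C)@ey)
for p in [(163,102),(629,103)]:
    q=onz(w,P(*p),.015);print(q,(q-C)@ex,(q-C)@ey)
```

```text
[ 0.49136811 -0.05446961  0.1238    ] [ 0.48828231 -0.00398363  0.1238    ] [ 0.4944539  -0.10495558  0.1238    ]
[ 0.49919424 -0.02119912  0.111     ] 0.009671142129228961 0.03278174284277175
[ 0.50283198 -0.08764941  0.111     ] 0.009593853263928028 -0.03376799846536083
[ 0.51316493 -0.02110436  0.111     ] 0.02362533836095672 0.03209648517252877
[ 0.5170413  -0.08600762  0.111     ] 0.02387265911764562 -0.0329219591138152
[ 0.53274526 -0.00481364  0.015     ] 0.044084504967756094 0.04726880818774636
[ 0.53823593 -0.09992026  0.015     ] 0.04425762471555495 -0.04799601556348951
```

```bash
python3 -m crank '[{"grip":0.9,"offset":[0,0,3],"angular":[0,0,0]},{"grip":0.9,"offset":[0,0,6],"angular":[0,0,0]},{"grip":0.9,"offset":[0,0,9],"angular":[0,0,0]},{"grip":0.9,"offset":[0,0,12],"angular":[0,0,0]},{"grip":0.9,"offset":[0,0,14],"angular":[0,0,0]},{"grip":0.9,"offset":[0,0,14],"angular":[0,0,0]}]';python3 -m crank '[{"grip":0.9,"offset":[0,0,1],"angular":[0,0,0]},{"grip":0.9,"offset":[0,0,2],"angular":[0,0,0]},{"grip":0.9,"offset":[0,0,2],"angular":[0,0,0]}]'
```

```text
t: 8.15
tcp_pos: [0.4911, -0.0528, 0.1394]
tool_rot: [1.0, 0.03, -0.0, -0.0]
force: [0.2, 1.1, -4.7]
finger_gap: 0.387
t: 8.45
tcp_pos: [0.4913, -0.0529, 0.1377]
tool_rot: [1.0, 0.03, -0.0, -0.0]
force: [0.4, 0.8, -5.0]
finger_gap: 0.384
```

```bash
for i in 1; do python3 -m crank '[{"grip":0.9,"offset":[0,0,1],"angular":[0,0,0]},{"grip":0.9,"offset":[0,0,2],"angular":[0,0,0]},{"grip":0.9,"offset":[0,0,2],"angular":[0,0,0]}]';python3 -m crank '[{"grip":0.9,"offset":[0,0,1],"angular":[0,0,0]},{"grip":0.9,"offset":[0,0,2],"angular":[0,0,0]},{"grip":0.9,"offset":[0,0,2],"angular":[0,0,0]}]'; done
python3 - <<'E'
from h import *
a=snap("side","si8.png")
cv2.imwrite("pics/d4.png",cv2.resize(a["pixels"][280:390,280:390,::-1],None,fx=5.4,fy=5.4,interpolation=cv2.INTER_CUBIC))
E
```

```text
t: 8.75
tcp_pos: [0.4912, -0.0528, 0.1357]
tool_rot: [1.0, 0.03, -0.0, -0.0]
force: [-0.6, 0.6, -4.8]
finger_gap: 0.39
t: 9.05
tcp_pos: [0.4912, -0.0528, 0.1337]
tool_rot: [1.0, 0.03, -0.0, -0.0]
force: [-0.6, -0.1, -5.3]
finger_gap: 0.383
```

View pics/d4.png

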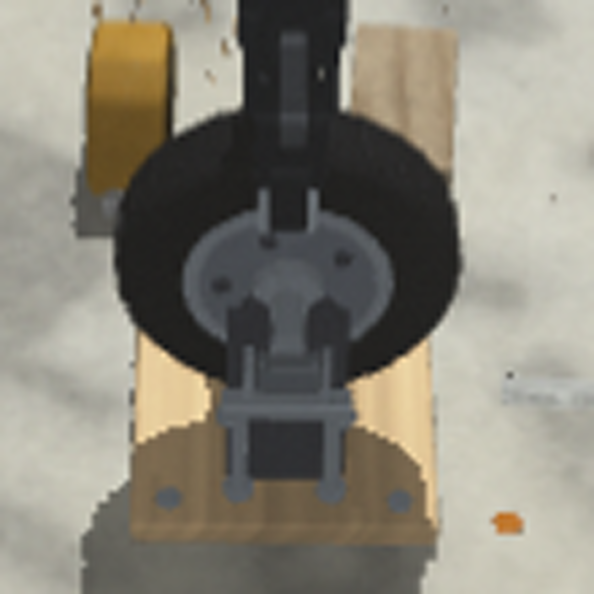

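```bash
for i in 1; do python3 -m crank '[{"grip":0.9,"offset":[0,0,1],"angular":[0,0,0]},{"grip":0.9,"offset":[0,0,1],"angular":[0,0,0]}]';python3 -m crank '[{"grip":0.9,"offset":[0,0,1],"angular":[0,0,0]},{"grip":0.9,"offset":[0,0,1],"angular":[0,0,0]}]'; python3 -m crank '[{"grip":0.9,"offset":[0,0,1],"angular":[0,0,0]},{"grip":0.9,"offset":[0,0,1],"angular":[0,0,0]}]'; done
```

```text
t: 9.3
tcp_pos: [0.4912, -0.0528, 0.1327]
tool_rot: [1.0, 0.03, -0.0, -0.0]
force: [-0.6, 0.4, -5.2]
finger_gap: 0.388
t: 9.5
tcp_pos: [0.4912, -0.0528, 0.1317]
tool_rot: [1.0, 0.03, -0.0, -0.0]
force: [-0.4, 0.7, -5.2]
finger_gap: 0.385
t: 9.7
tcp_pos: [0.4912, -0.0528, 0.1307]
tool_rot: [1.0, 0.03, -0.0, -0.0]
force: [0.1, 0.0, -4.4]
finger_gap: 0.388
```

```bash
for i in 1; do python3 -m crank '[{"grip":0.9,"offset":[0,0,1],"angular":[0,0,0]},{"grip":0.9,"offset":[0,0,1],"angular":[0,0,0]}]';python3 -m crank '[{"grip":0.9,"offset":[0,0,1],"angular":[0,0,0]},{"grip":0.9,"offset":[0,0,1],"angular":[0,0,0]}]'; done
```

```text
t: 9.9
tcp_pos: [0.4912, -0.0528, 0.1297]
tool_rot: [1.0, 0.03, -0.0, -0.0]
force: [0.1, 0.4, -4.9]
finger_gap: 0.384
t: 10.1
tcp_pos: [0.4912, -0.0528, 0.1287]
tool_rot: [1.0, 0.03, -0.0, -0.0]
force: [-0.0, -0.1, -4.4]
finger_gap: 0.389
```

```bash
for i in 1; do python3 -m crank '[{"grip":0.9,"offset":[0,0,1],"angular":[0,0,0]},{"grip":0.9,"offset":[0,0,1],"angular":[0,0,0]}]';python3 -m crank '[{"grip":0.9,"offset":[0,0,1],"angular":[0,0,0]},{"grip":0.9,"offset":[0,0,1],"angular":[0,0,0]}]'; done;  python3 - <<'E'
from h import *
a=snap("side","si9.png");b=snap("scene","sc9.png")
cv2.imwrite("pics/d5.png",cv2.resize(a["pixels"][300:390,290:380,::-1],None,fx=6.5,fy=6.5,interpolation=cv2.INTER_CUBIC))
cv2.imwrite("pics/d6.png",cv2.resize(b["pixels"][160:250,210:310,::-1],None,fx=6,fy=6,interpolation=cv2.INTER_CUBIC))
E
```

```text
t: 10.3
tcp_pos: [0.4912, -0.0528, 0.1277]
tool_rot: [1.0, 0.03, -0.0, -0.0]
force: [-0.2, 0.3, -4.5]
finger_gap: 0.387
t: 10.5
tcp_pos: [0.4912, -0.0529, 0.1267]
tool_rot: [1.0, 0.03, -0.0, -0.0]
force: [1.0, -0.1, -4.8]
finger_gap: 0.383
```

View pics/d5.png

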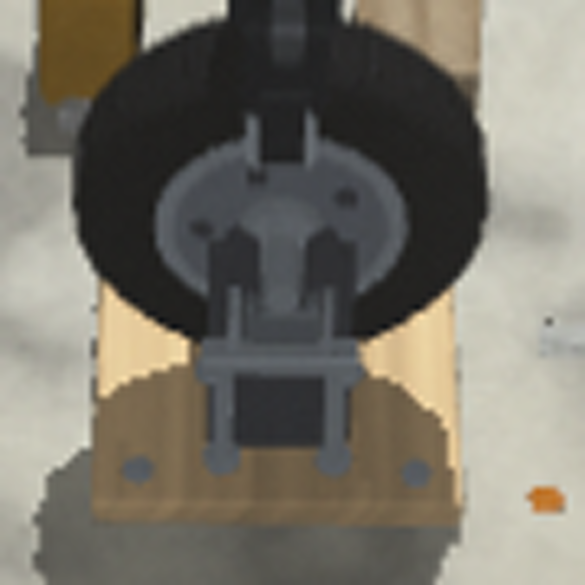

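View pics/d6.png

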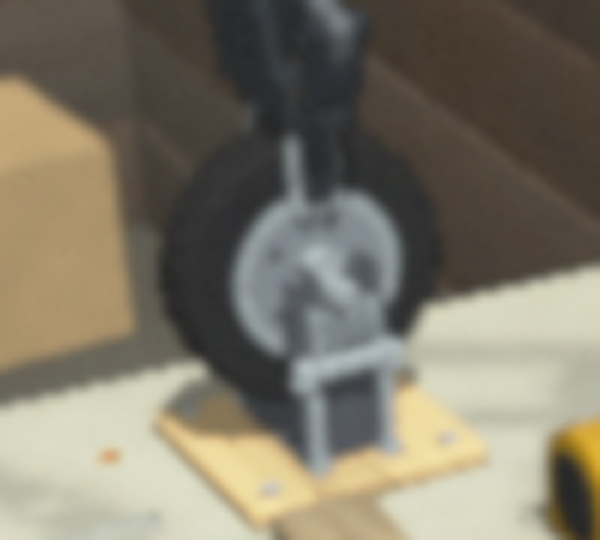

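```bash
for i in 1 ; do python3 -m crank '[{"grip":0.9,"offset":[0,0,1],"angular":[0,0,0]},{"grip":0.9,"offset":[0,0,1],"angular":[0,0,0]}]';python3 -m crank '[{"grip":0.9,"offset":[0,0,1],"angular":[0,0,0]},{"grip":0.9,"offset":[0,0,1],"angular":[0,0,0]}]';python3 -m crank '[{"grip":0.9,"offset":[0,0,1],"angular":[0,0,0]},{"grip":0.9,"offset":[0,0,1],"angular":[0,0,0]}]'; done
```

```text
t: 10.8
tcp_pos: [0.4913, -0.0529, 0.1257]
tool_rot: [1.0, 0.03, -0.0, -0.0]
force: [0.3, 0.3, -5.1]
finger_gap: 0.385
t: 11.0
tcp_pos: [0.4912, -0.0528, 0.1247]
tool_rot: [1.0, 0.03, -0.0, -0.0]
force: [0.0, -0.3, -5.0]
finger_gap: 0.388
t: 11.2
tcp_pos: [0.4912, -0.0528, 0.1237]
tool_rot: [1.0, 0.03, -0.0, -0.0]
force: [0.2, 0.1, -5.2]
finger_gap: 0.388
```

```bash
python3 -m crank '[{"grip":0.9,"offset":[0,0,1],"angular":[0,0,0]},{"grip":0.9,"offset":[0,0,1],"angular":[0,0,0]}]';python3 -m crank '[{"grip":0.9,"offset":[0,0,1],"angular":[0,0,0]},{"grip":0.9,"offset":[0,0,1],"angular":[0,0,0]}]'
```

```text
t: 11.4
tcp_pos: [0.4914, -0.0529, 0.123]
tool_rot: [1.0, 0.03, 0.0, 0.0]
force: [-1.1, 0.6, -2.8]
finger_gap: 0.386
t: 11.6
tcp_pos: [0.4915, -0.0529, 0.1224]
tool_rot: [1.0, 0.03, 0.0, 0.0]
force: [-0.9, 0.1, 3.6]
finger_gap: 0.387
```

```bash
python3 -m crank '[{"grip":0.9,"offset":[0,0,1],"angular":[0,0,0]},{"grip":0.9,"offset":[0,0,1],"angular":[0,0,0]}]'
```

```text
t: 11.8
tcp_pos: [0.4915, -0.0529, 0.1218]
tool_rot: [1.0, 0.03, 0.0, 0.0]
force: [-2.1, 0.6, 7.2]
finger_gap: 0.39
```

```bash
python3 -m crank '[{"grip":0.9,"offset":[0,0,0.8],"angular":[0,0,0]},{"grip":0.9,"offset":[0,0,0.8],"angular":[0,0,0]}]' 90
```

```text
t: 12.0
tcp_pos: [0.4915, -0.0529, 0.1212]
tool_rot: [1.0, 0.03, 0.001, 0.0]
force: [-2.3, 1.5, 9.9]
finger_gap: 0.387
```

```bash
python3 -m crank '[{"grip":0.9,"offset":[0,0,0.8],"angular":[0,0,0]},{"grip":0.9,"offset":[0,0,0.8],"angular":[0,0,0]}]'
```

```text
t: 12.2
tcp_pos: [0.4915, -0.0529, 0.1204]
tool_rot: [1.0, 0.03, 0.0, 0.0]
force: [-2.0, 0.5, 9.7]
finger_gap: 0.384
```

```bash
python3 -m crank '[{"grip":0.9,"offset":[0,0,0.8],"angular":[0,0,0]},{"grip":0.9,"offset":[0,0,0.8],"angular":[0,0,0]}]'
```

```text
t: 12.4
tcp_pos: [0.4915, -0.0529, 0.1197]
tool_rot: [1.0, 0.03, 0.001, 0.0]
force: [-2.8, 1.0, 9.8]
finger_gap: 0.386
```

```bash
python3 -m crank '[{"grip":0.9,"offset":[0,0,0.8],"angular":[0,0,0]},{"grip":0.9,"offset":[0,0,0.8],"angular":[0,0,0]}]'
```

```text
t: 12.6
tcp_pos: [0.4915, -0.0529, 0.1189]
tool_rot: [1.0, 0.03, 0.001, 0.0]
force: [-2.1, 0.7, 10.3]
finger_gap: 0.384
```

```bash
python3 -m crank '[{"grip":0.9,"offset":[0,0,0.8],"angular":[0,0,0]},{"grip":0.9,"offset":[0,0,0.8],"angular":[0,0,0]}]'
```

```text
t: 12.8
tcp_pos: [0.4915, -0.0529, 0.1181]
tool_rot: [1.0, 0.03, 0.001, 0.0]
force: [-2.5, 0.9, 9.4]
finger_gap: 0.388
```

```bash
python3 -m crank '[{"grip":0.9,"offset":[0,0,0.6],"angular":[0,0,0]},{"grip":0.9,"offset":[0,0,0.6],"angular":[0,0,0]}]'
```

```text
t: 13.0
tcp_pos: [0.4916, -0.0529, 0.1176]
tool_rot: [1.0, 0.03, 0.001, 0.0]
force: [-3.0, 0.7, 10.8]
finger_gap: 0.386
```

```bash
python3 -m crank '[{"grip":0.9,"offset":[0,0,0.6],"angular":[0,0,0]},{"grip":0.9,"offset":[0,0,0.6],"angular":[0,0,0]}]'
```

```text
t: 13.2
tcp_pos: [0.4916, -0.0529, 0.1174]
tool_rot: [1.0, 0.03, 0.001, 0.0]
force: [-3.3, 1.5, 14.7]
finger_gap: 0.389
```

```bash
python3 -m crank '[{"grip":0.9,"offset":[0,0,0.4],"angular":[0,0,0]},{"grip":0.9,"offset":[0,0,0.4],"angular":[0,0,0]}]'; python3 -c "
from h import *
s=manip.sense();print(s['tcp_pos'],s['force'],s['ft_torque'])"
```

```text
t: 13.4
tcp_pos: [0.4916, -0.0529, 0.1173]
tool_rot: [1.0, 0.03, 0.001, 0.0]
force: [-3.8, 1.1, 17.2]
finger_gap: 0.386
[ 0.49161208 -0.05287539  0.11730745] [-3.79833362  1.09478876 17.17116907] [ 0.10071121  0.82523092 -0.12904231]
```

```bash
python3 -m crank '[{"grip":0.9,"offset":[0,0,0.4],"angular":[0,0,0]},{"grip":0.9,"offset":[0,0,0.4],"angular":[0,0,0]}]';  python3 - <<'E'
from h import *
a=snap("side","si10.png");b=snap("scene","sc10.png");w=snap("wrist","w10.png");s=manip.sense();print(s['tcp_pos'],s['force'],s['ft_torque'])
cv2.imwrite("pics/e1.png",cv2.resize(a["pixels"][300:390,290:380,::-1],None,fx=6.5,fy=6.5,interpolation=cv2.INTER_CUBIC))
cv2.imwrite("pics/e2.png",cv2.resize(b["pixels"][160:250,210:310,::-1],None,fx=6,fy=6,interpolation=cv2.INTER_CUBIC))
E
```

```text
t: 13.6
tcp_pos: [0.4916, -0.0528, 0.1173]
tool_rot: [1.0, 0.03, 0.001, 0.0]
force: [-4.2, 2.8, 20.5]
finger_gap: 0.387
[ 0.49161553 -0.05288108  0.11726749] [-4.12683088  1.79626573 20.13141313] [ 0.11796242  0.87666337 -0.05291721]
```

View pics/e1.png

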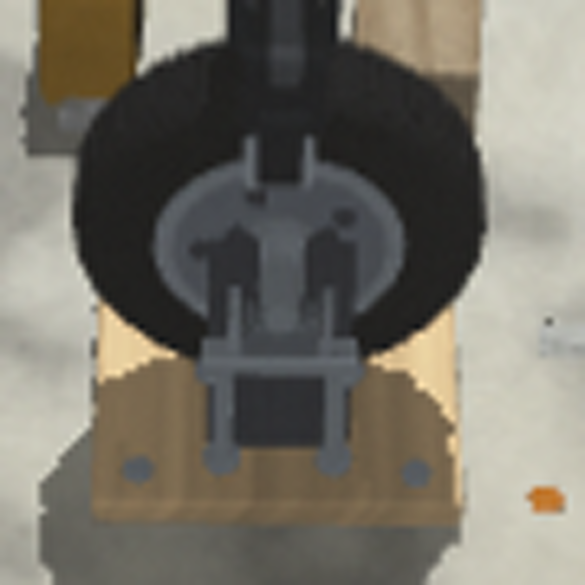

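View pics/e2.png

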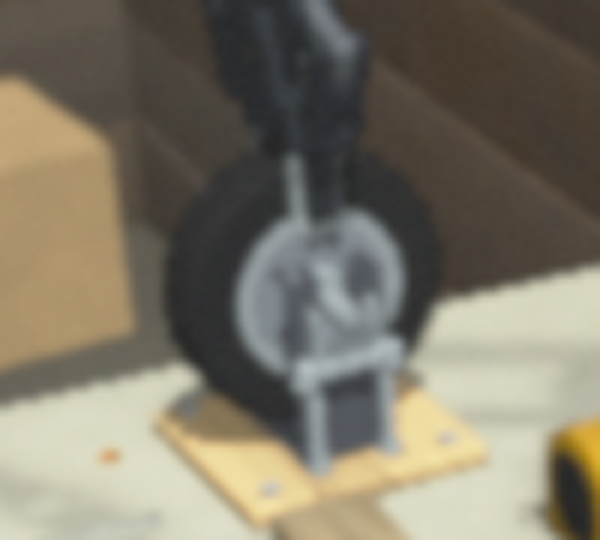

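View pics/w10.png

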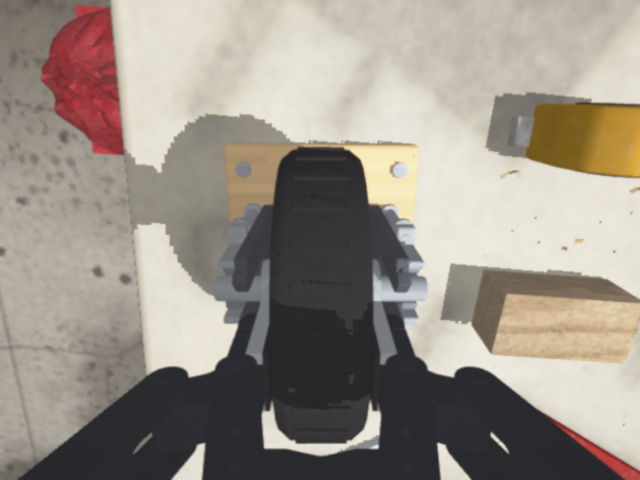

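```bash
python3 -m crank '[{"grip":0.9,"offset":[-0.6,0,0],"angular":[0,0,0]},{"grip":0.9,"offset":[-0.6,0,0],"angular":[0,0,0]}]'
```

```text
t: 13.95
tcp_pos: [0.4915, -0.0529, 0.1173]
tool_rot: [1.0, 0.03, 0.001, 0.0]
force: [-3.0, 2.2, 19.7]
finger_gap: 0.386
```

```bash
python3 -m crank '[{"grip":0.9,"offset":[0,0,-1],"angular":[0,0,0]},{"grip":0.9,"offset":[0,0,-2],"angular":[0,0,0]},{"grip":0.9,"offset":[0,0,-2],"angular":[0,0,0]}]'
```

```text
t: 14.25
tcp_pos: [0.4914, -0.0529, 0.1175]
tool_rot: [1.0, 0.03, 0.001, 0.0]
force: [-1.2, 1.8, 7.9]
finger_gap: 0.384
```

```bash
python3 -m crank '[{"grip":0.9,"offset":[0,0,-1],"angular":[0,0,0]},{"grip":0.9,"offset":[0,0,-1],"angular":[0,0,0]}]' 20;python3 -m crank '[{"grip":0.58,"offset":[0,0,-1],"angular":[0,0,0]},{"grip":0.55,"offset":[0,0,-1],"angular":[0,0,0]},{"grip":0.5,"offset":[0,0,-1],"angular":[0,0,0]},{"grip":0.4,"offset":[0,0,-1],"angular":[0,0,0]},{"grip":0.35,"offset":[0,0,-1],"angular":[0,0,0]},{"grip":0.35,"offset":[0,0,-1],"angular":[0,0,0]}]'
python3 - <<'E'
from h import *
a=snap("side","si11.png");b=snap("scene","sc11.png");w=snap("wrist","w11.png")
cv2.imwrite("pics/f1.png",cv2.resize(a["pixels"][300:390,290:380,::-1],None,fx=6.5,fy=6.5,interpolation=cv2.INTER_CUBIC))
E
```

```text
t: 14.45
tcp_pos: [0.4912, -0.053, 0.1177]
tool_rot: [1.0, 0.03, 0.0, 0.0]
force: [1.4, 1.0, 0.6]
finger_gap: 0.383
t: 15.05
tcp_pos: [0.4907, -0.0529, 0.1188]
tool_rot: [1.0, 0.03, -0.0, -0.0]
force: [-0.7, -0.0, -0.3]
finger_gap: 0.648
```

View pics/w11.png

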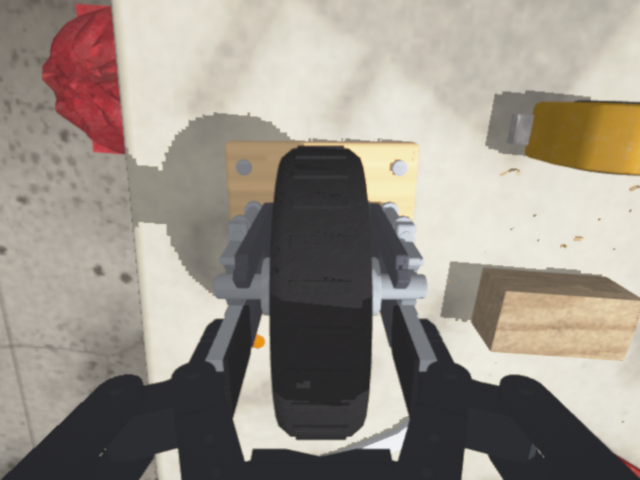

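View pics/f1.png

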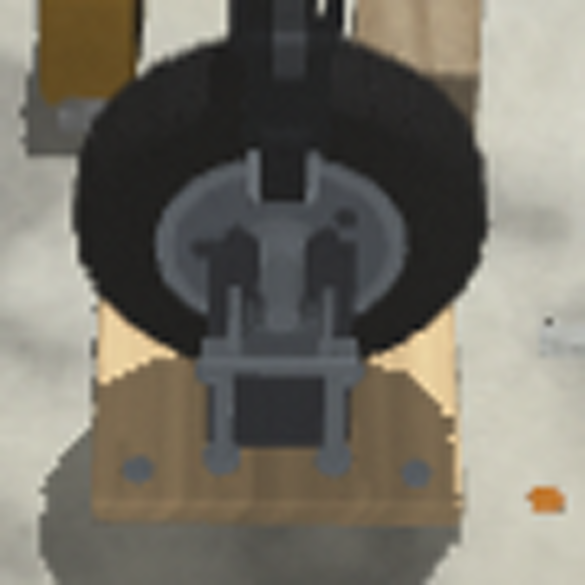

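```bash
python3 -m crank '[{"grip":0.25,"offset":[0,0,-8],"angular":[0,0,0]},{"grip":0.1,"offset":[0,0,-25],"angular":[0,0,0]},{"grip":0,"offset":[0,0,-55],"angular":[0,0,0]},{"grip":0,"offset":[0,0,-90],"angular":[0,0,0]},{"grip":0,"offset":[0,0,-120],"angular":[0,0,0]},{"grip":0,"offset":[-30,0,-130],"angular":[0,0,0]},{"grip":0,"offset":[-70,0,-130],"angular":[0,0,0]},{"grip":0,"offset":[-95,0,-130],"angular":[0,0,0]},{"grip":0,"offset":[-95,0,-130],"angular":[0,0,0]},{"grip":0,"offset":[-95,0,-130],"angular":[0,0,0]}]'
python3 - <<'E'
from h import *
a=snap("side","si12.png");b=snap("scene","sc12.png");w=snap("wrist","w12.png")
cv2.imwrite("pics/g1.png",cv2.resize(a["pixels"][260:390,250:400,::-1],None,fx=4.5,fy=4.5,interpolation=cv2.INTER_CUBIC))
cv2.imwrite("pics/g2.png",cv2.resize(b["pixels"][160:290,210:370,::-1],None,fx=4.5,fy=4.5,interpolation=cv2.INTER_CUBIC))
E
```

```text
t: 16.2
tcp_pos: [0.3963, -0.0589, 0.2496]
tool_rot: [1.0, 0.03, 0.001, 0.0]
force: [0.1, -0.4, 0.4]
finger_gap: 1.001
```

View pics/w12.png

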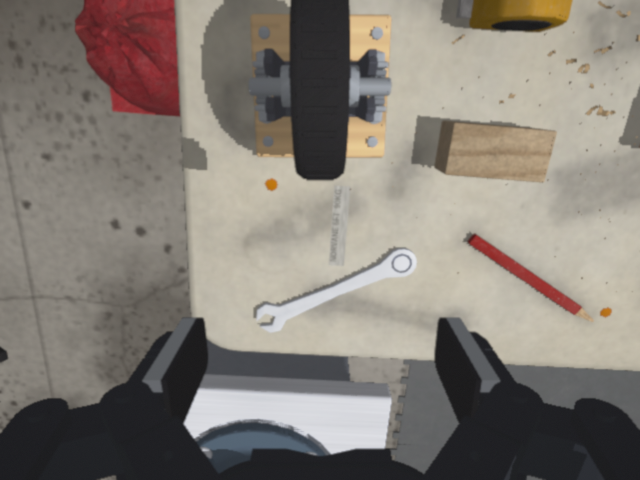

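View pics/g1.png

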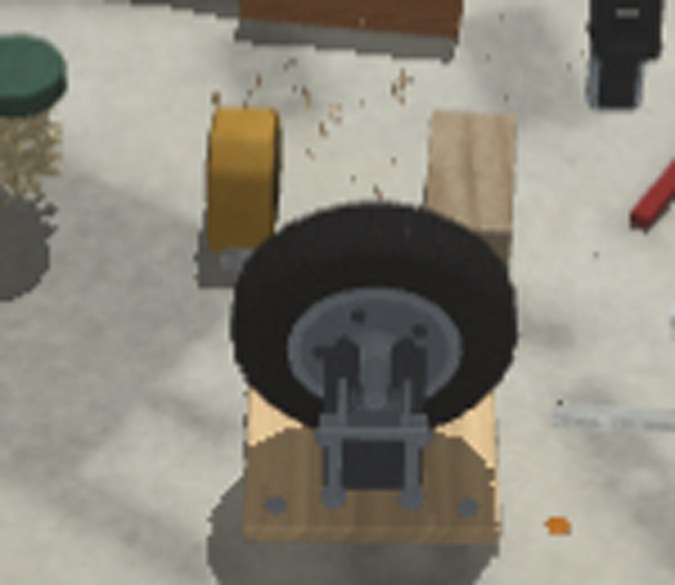

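View pics/g2.png

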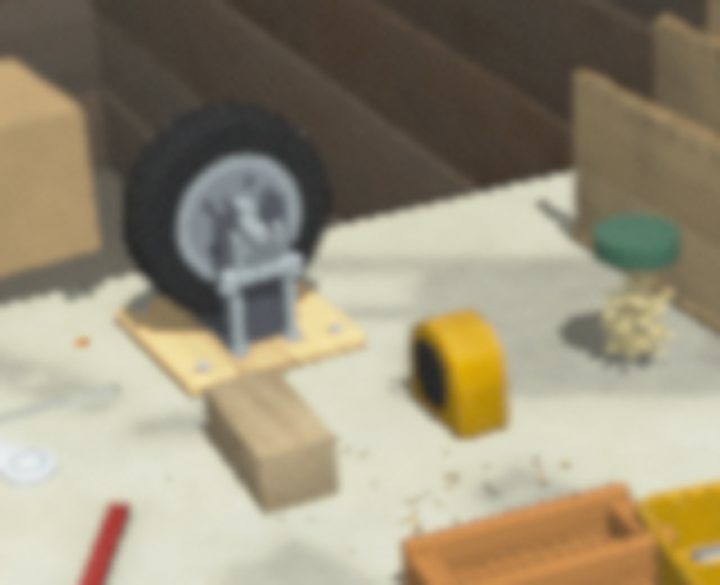

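Run:
```python
from h import *
w=dict(np.load("pics/w12.npz"));a=dict(np.load("pics/si12.npz"));b=dict(np.load("pics/sc12.npz"))
cv2.imwrite("pics/g3.png",cv2.resize(w["pixels"][50:120,235:405,::-1],None,fx=4.5,fy=4.5,interpolation=cv2.INTER_CUBIC))
cv2.imwrite("pics/g4.png",cv2.resize(b["pixels"][175:240,225:300,::-1],None,fx=8,fy=8,interpolation=cv2.INTER_CUBIC))
L,R=onz(w,(249,86),.0867),onz(w,(391,87),.0867);print(L,R,(L+R)/2,np.linalg.norm(L-R),np.degrees(np.arctan2(*(L-R)[1::-1]))-90)
print("+y tip",tri(ray(w,(249,86)),ray(a,(250+376/4.5,260+397/4.5))))
```

```text
[ 0.48746588 -0.00419922  0.0867    ] [ 0.49285311 -0.10491198  0.0867    ] [ 0.49015949 -0.0545556   0.0867    ] 0.10085674345745599 3.0618886609520928
+y tip (array([ 0.48707956, -0.00429949,  0.08728002]), [np.float64(0.00037461134448389595), np.float64(0.0003746113444839504)])
```

View pics/g3.png

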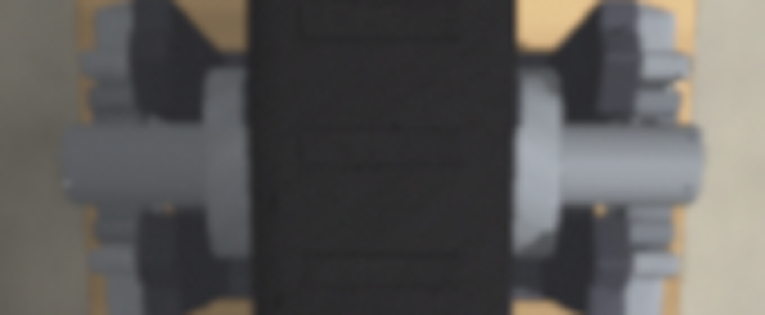

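View pics/g4.png

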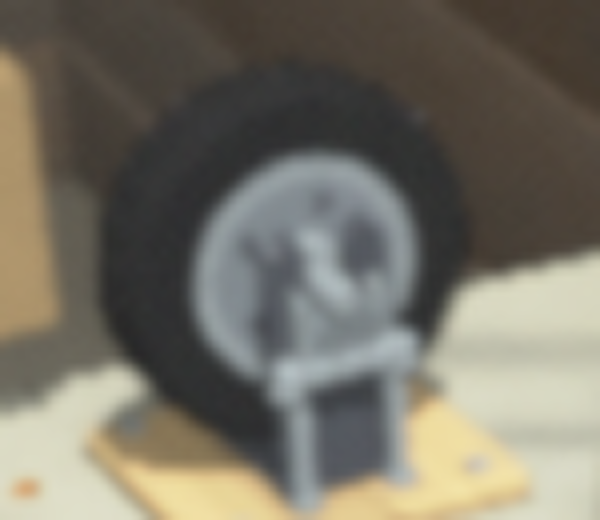

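Run:
```python
from h import *
w=dict(np.load("pics/w12.npz"));b=dict(np.load("pics/sc12.npz"))
print("-y tip",tri(ray(w,(391,87)),ray(b,(225+345/8,175+292/8))))
```

```text
-y tip (array([ 0.49324057, -0.10457946,  0.08977455]), [np.float64(0.0005290639379443807), np.float64(0.0005290639379442566)])
```

Run:
```python
from h import *
ims=[]
for n in ["sc7","sc9","sc10","sc12"]:
    d=dict(np.load(f"pics/{n}.npz"));ims.append(cv2.resize(d["pixels"][185:225,245:285,::-1],None,fx=10,fy=10,interpolation=cv2.INTER_CUBIC))
o=np.vstack([np.hstack(ims[:2]),np.hstack(ims[2:])]);o=cv2.convertScaleAbs(o,alpha=1.4)
cv2.imwrite("pics/g5.png",cv2.resize(o,(600,600)))
b=dict(np.load("pics/sc12.npz"))
for z in (.1238,.0961,.0867): print(proj(b,[.4931,-.1047,z]))
```

```text
[266.85126384 199.69176395]
[267.70285295 209.38002912]
[267.98872168 212.61932314]
```

View pics/g5.png

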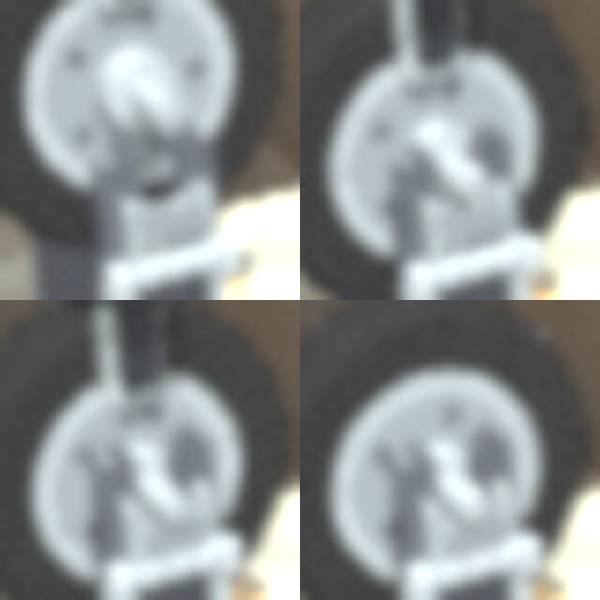

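Run:
```python
from h import *
ims=[]
for n in ["sc9","sc12"]:
    d=dict(np.load(f"pics/{n}.npz"));ims.append(cv2.resize(d["pixels"][198:224,256:279,::-1],(390,441),interpolation=cv2.INTER_CUBIC))
o=np.hstack(ims);o=cv2.convertScaleAbs(o,alpha=1.8,beta=-60)
for y in range(0,441,17*3): cv2.line(o,(0,y),(780,y),(0,255,255),1)
cv2.imwrite("pics/g6.png",o)
ims=[]
for n in ["si9","si12"]:
    d=dict(np.load(f"pics/{n}.npz"));ims.append(cv2.resize(d["pixels"][332:362,318:348,::-1],(390,390),interpolation=cv2.INTER_CUBIC))
o=np.hstack(ims);o=cv2.convertScaleAbs(o,alpha=2)
for y in range(0,390,39): cv2.line(o,(0,y),(780,y),(0,255,255),1)
cv2.imwrite("pics/g7.png",o)
```

```text
(no output)
```

View pics/g6.png

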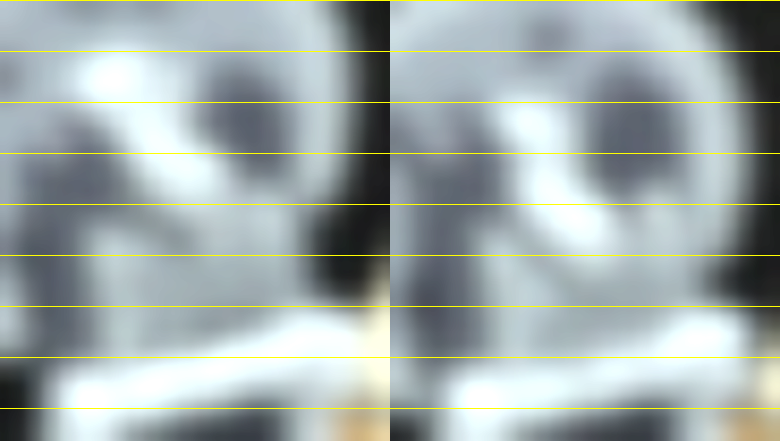

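View pics/g7.png

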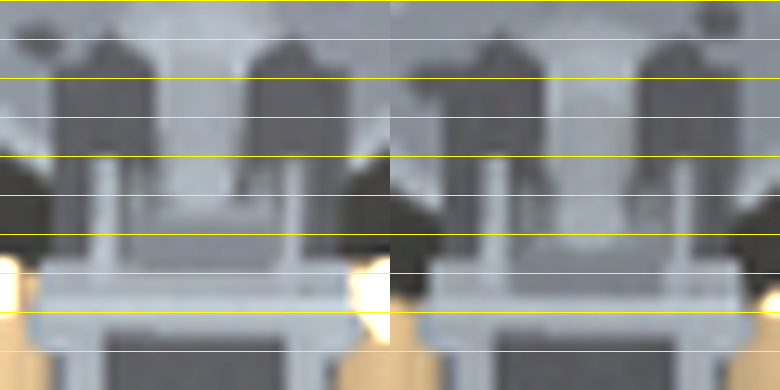

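```bash
python3 -c "
from station import manip
s=manip.sense();print(s['t'],s['force']);manip.sign_off()"
```

```text
16.35 [-0.40621525 -0.0729209   0.50076582]
the job is handed in; nothing more can be done
```

I lifted the wheel out of its rest and lowered it into the fork. I pressed it down until both blocks seemed to be on their stops, let go, and handed the job in at 16.35 s. No verdict was given.

**Pressing:** After first contact both blocks slid at about 15 N on the fork. Then the force rose steeply with almost no further movement, with the axle about 87 mm above the table. I stopped at about 25 N, below the 33 N limit. Shifting the tool slightly sideways did not let the wheel go any lower, so I took that point to be the stops.

**Checks after release:**
- **Centring and line:** the axle is centred within about 1 mm of the measured fork centre and in line within about 0.2°.
- **Other objects:** in the last pictures the tape measure, pine block and jar looked undisturbed. I did not measure their positions.
- **Robot:** the fingers are clear of everything and the force reading is about 0.

**A check that disagreed:** locating the two axle ends from two views each put the −y end about 2.5 mm higher than the +y end. That is about one pixel in the scene camera, close to the calibration error. Comparing pictures from before and after pressing, the −y end had dropped at least as far as the hub, and the tool stayed upright throughout. I judged the wheel level on that basis, but I did not measure each block's travel directly.

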